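# Home cinema: put remote, candle light and power banks back in their places

### The arm

A 7-joint arm with a two-finger parallel gripper is mounted at the origin on the work surface. World frame = base frame: x ahead of the robot, y to its left, z up, the work surface at z = 0. Lengths are in m, angles in rad, forces in N, time in s.
With the tool pointing down it reaches from about 0.425 to 0.875 m from the base axis. Payload 4.7 kg.
Tool frame: the origin (TCP) lies at the centre of the arm's flange, where the gripper is bolted on; the fingertips stand 182 mm ahead of it and the grasp point (between the pads) lies 164 mm ahead of it; z points along the fingers, y is the direction in which the jaws open and shut (so a half turn about z gives the same grasp; the last joint's range is limited). The gripper opens to 87 mm and grips with 3 to 60 N. Pads are 19 mm wide; open, the fingers measure 117 mm over their backs; the gripper's body (75 mm by 190 mm) begins 51 mm behind the grasp point.
Start: joints at [1.17, 0.321, -0.07, 1.45, 0.023, 1.371, -0.057], TCP at [0.262, -0.595, 0.405] pointing down, gripper open.
Joint ranges: [-2.86, 2.86], [-0.3, 2.09], [-1.38, 1.24], [0.06, 2.45], [-1.56, 4.7], [0.09, 2.05], [-2.69, 2.69]. Speed limits (rad/s): [2.57, 2.57, 3.14, 3.14, 3.14, 3.14, 3.14].

### API

Orientations are given as a rotation vector (axis times angle).
In Python, from bench import get_state, get_image, close_job, spot_in, masks_of gives the robot as it stands.
- The arm moves only by the tool arm_command, never from a script. Its argument "motion" is a list that holds one entry, the list of rows, each a list of 5 numbers: the closure, from -1 (fully open) to 1 (shut), so that 0 is half open, then the shift along the tool's x, y, z in m, then the turn about the tool's z in rad. A call has 1 to 12 rows; each row is the pose to reach, as a shift and turn from the pose commanded when the call began, along the tool's axes at that moment; what a row does not reach only later rows make up. A row lasts 1/8 s, in which the tool goes at most 62.5 mm and 10.7 degrees, less where a joint would pass 70% of its speed; a pose out of reach is approached as far as the arm can. A call with a gripper value outside its range is refused whole. The fingers move at their own pace and stop on an object; "grip_force" is the grip in N (left out, the last holds). Time passes only in rows, so rows that repeat a pose let the fingers close. It gives the time, the measured TCP pose, the force and the opening at its end, in the units of the state.
- get_state(): the state, without advancing time (a new reading comes with each control period).
- get_image(name): name is "scene" or "top"; returns a dict with "img" (420x560x3 uint8, red, green, blue), "vertical_fov" (degrees; the focal length in pixels is half the picture's height over the tangent of half this angle, whatever the lens; pixels are square), "cx", "cy" (the principal point, pixels), "D" ([k1, k2, p1, p2, k3] as OpenCV has them; the pictures are not rectified), "rvec" (rotation vector, rad) and "tvec" (3), from world to camera coordinates, as OpenCV has them. Camera axes: x right, y down, z forward; pixel columns grow to the right and rows downward; lengths in m; the calibration is good to about 2 mm. A picture is of the moment at which its call begins. There is no depth.
- close_job(): hands the job in, once; it reports no verdict.
Trained networks look in a picture, given as the dict that the camera call returned (one of the last four; its "shot" number tells which), for a name from the list of things; names that differ only in an ending like _2 or _b are one class to them, and where a whole thing is asked for, a point or a joint stands for the part that bears it (a point fixed in the world has none). Each returns a list of dicts, best first, with "score" (0 to 1); they miss things now and then, are a little off and sometimes report something else, mostly with a low value. They report only what shows in the picture. A call takes as long as a camera call. They do not tell look-alikes from the thing itself.
- spot_in(picture, label): "box" ([left, top, right, bottom] in pixels, round what is visible of it).
- masks_of(picture, label): "region" (420x560 bool, what is visible of it) and "box" ([left, top, right, bottom] in pixels, round what is visible of it).
The state is a dict: "time": time; "joint_positions": joint angles; "qd": joint speeds; "joint_torque": joint torques, N m; "position": TCP position; "tool_rot": TCP orientation; "ft_force": force on the tool from outside, world axes, zero at the start; "torque": the same for the moment, N m; "grip_width": opening from 0.0 (shut) to 1.0 (fully open).
Only numpy, scipy, OpenCV 4.12 (cv2) and the standard library are available. Lean on these libraries where they do the work, as an engineer would, in place of code of your own. Each camera call takes 0.05 s, during which the arm holds its last target. There are 200 camera calls.

### The job

Tidy the console after film night: lay the silver remote face up in the long grey felt tray, stand the candle light upright in the round brass dish, and stack the two power banks flat on the charging corner, the blue one underneath and the orange one on top, each pushed snug against both fences. Keep the candle upright, and leave the drinking glass and the figurine standing where they are.

Things in the scene. Friction and masses are not known exactly. Their poses are not given: they have to be found in the camera images.
- remote: loose remote control, silver with a black face, white keys and a red key at its +x end; 150 x 44 x 20 mm (x, y, z), 0.13 kg. Origin: centre of its underside. x along its length, z up through the face. Grip across its 44 mm width. It starts face up on the table
- candle: loose battery candle light, off-white cylinder of 48 mm diameter, 70 mm high, with a small orange flame tip reaching 85 mm; 0.11 kg. Origin: centre of its underside, z up its axis
- bank_blue: loose blue power bank, a flat slab 120 x 62 x 16 mm (x, y, z), 0.21 kg. Origin: centre of its underside, x along its length, z up. Grip across its 62 mm width. Either end may point either way on the charger, with its face up
- bank_orange: loose orange power bank, same size and axes as the blue one
- remote_tray: fixed long shallow tray, grey felt floor in a pale wood rim. Outside 184 x 74 mm (x, y), rim 4 mm thick and 8 mm high over the table, so inside 176 x 66 mm; the felt's top is 3 mm over the table. Origin: centre of its underside, x along its length. The remote may lie either way round in it
- candle_dish: fixed round brass dish with a dark floor, outside diameter 82 mm, inside about 74 mm, rim 9 mm high over the table, floor top 4 mm over the table. Origin: centre of its underside
- charger: fixed grey plate 150 x 92 x 4 mm, white spot, two aluminium fences 6 mm thick, tops 34 mm over the table. End fence: whole +x edge, inner face x = 69 mm. Side fence: -y edge, inner face y = -40, finger gap from x = -23 to 41. Other sides open. Origin: centre of underside. A bank along x against both fences is centred on the white spot, x = 9, y = -9; underside at z = 4 (lower) or 20 (upper)
- tumbler: loose green drinking glass, a bystander, up to 68 mm in diameter, 80 mm high, on the far side of the table. Origin: centre of its underside
- figurine: loose black figurine on a round pale foot, a bystander, 68 mm in diameter, 126 mm high, on the far side of the table. Origin: centre of its underside
Things that resemble listed ones, but are neither listed nor needed, are in the scene too. Of the things that look like the remote_tray, take the one that is farthest from the robot's base at the start. Several things have the shape of the remote; the one meant has the colours described above.

How it is judged:
By the outcome, as a careful person would: the job done as asked, in the order asked, and still so for the second after the job is handed in, with the robot touching nothing.
It also fails if it takes over 106 s, if anything falls off the work surface, if the arm or the gripper's body presses on something with over 40 N, if the wrist force passes 120 N, or if a joint passes its speed limit or range.

## Working session

There is one attempt and no reset: what is moved stays moved. The work goes in short steps, Python scripts to look and compute and a tool call to move; the robot and the scene stay as the last step left them, time stands still between calls to the robot, and variables do not carry over. Pictures are saved under pics/ and viewed, on a budget of 14 in all, crops included, one or two more only if the job needs it, and the job is handed in when it is done.

Besides the shell and the picture viewer there is one more tool, called after "Emit:" as a command line: name --argument value ..., lists and objects as JSON in quotes. arm_command: Moves the arm, as the interface text tells. Its arguments: {"type":"object","properties":{"motion":{"type":"array"},"grip_force":{"type":"number"}},"required":["motion"]}

```bash
mkdir -p pics; ls; python3 - <<'E'
from bench import *
import cv2
s=get_state(); print(s['time'],s['position'],s['tool_rot'],s['grip_width'])
for n in('scene','top'):
    p=get_image(n); cv2.imwrite(f'pics/{n}0.png',p['img'][:,:,::-1]); print(n,p['vertical_fov'],p['cx'],p['cy'],p['D'],p['rvec'],p['tvec'])
    for l in ['remote','candle','bank_blue','bank_orange','remote_tray','candle_dish','charger','tumbler','figurine']:
        print(l,[(round(d['score'],2),[round(float(v)) for v in d['box']]) for d in spot_in(p,l)])
E
```

```text
pics
0.0 [ 0.26182819 -0.59469978  0.40362754] [-3.07240926e+00 -6.46547163e-01  7.79552728e-04] 1.00327316756163
scene 56.80607657329981 284.15447296953533 205.83888282637577 [-0.07203572  0.          0.          0.          0.        ] [ 1.97521707  1.83842991 -0.52235339] [ 0.05439546 -0.40817223  1.29322837]
remote [(0.97, [189, 111, 207, 155]), (0.74, [258, 175, 284, 225])]
candle [(0.6, [410, 152, 438, 181]), (0.57, [189, 166, 220, 204]), (0.37, [385, 296, 420, 330])]
bank_blue [(0.86, [343, 174, 372, 216])]
bank_orange [(0.87, [190, 166, 223, 206])]
remote_tray [(0.69, [108, 188, 178, 208]), (0.58, [168, 242, 243, 293])]
candle_dish [(0.64, [304, 262, 335, 302])]
charger [(0.77, [410, 232, 477, 271])]
tumbler [(0.56, [243, 300, 274, 337])]
figurine [(0.82, [385, 295, 422, 331])]
top 51.45671055110917 277.9140112375531 213.41562749600337 [-0.1288639  0.         0.         0.         0.       ] [ 2.14725246 -2.15505332  0.16194767] [-0.06985134  0.51388974  1.15295275]
remote [(0.98, [283, 206, 312, 263]), (0.73, [360, 304, 388, 361])]
candle [(0.59, [327, 155, 391, 189]), (0.55, [128, 250, 154, 266])]
bank_blue [(0.69, [130, 249, 154, 265])]
bank_orange [(0.72, [350, 236, 378, 282])]
remote_tray [(0.96, [323, 156, 391, 187]), (0.71, [389, 234, 460, 267])]
candle_dish [(0.96, [243, 139, 271, 173])]
charger [(0.76, [117, 154, 177, 195])]
tumbler [(0.75, [300, 105, 324, 133])]
figurine [(0.63, [186, 105, 210, 137])]
```

```bash
python3 - <<'E'
import cv2
a=cv2.imread('pics/top0.png');b=cv2.imread('pics/scene0.png')
cv2.imwrite('pics/top0z.png',cv2.resize(a[80:380,90:490],(800,600),interpolation=cv2.INTER_CUBIC))
cv2.imwrite('pics/scene0z.png',cv2.resize(b[80:380,90:490],(800,600),interpolation=cv2.INTER_CUBIC))
E
```

```text
(no output)
```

View pics/top0z.png

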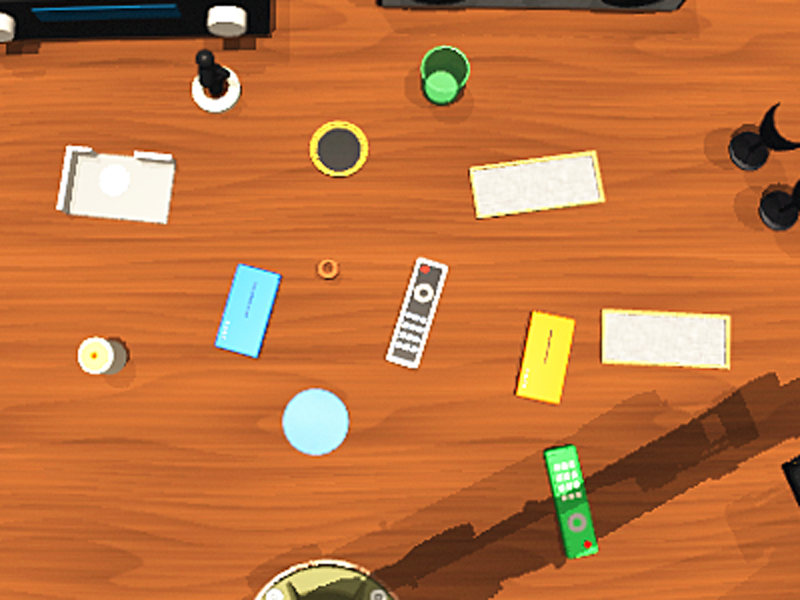

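View pics/scene0z.png

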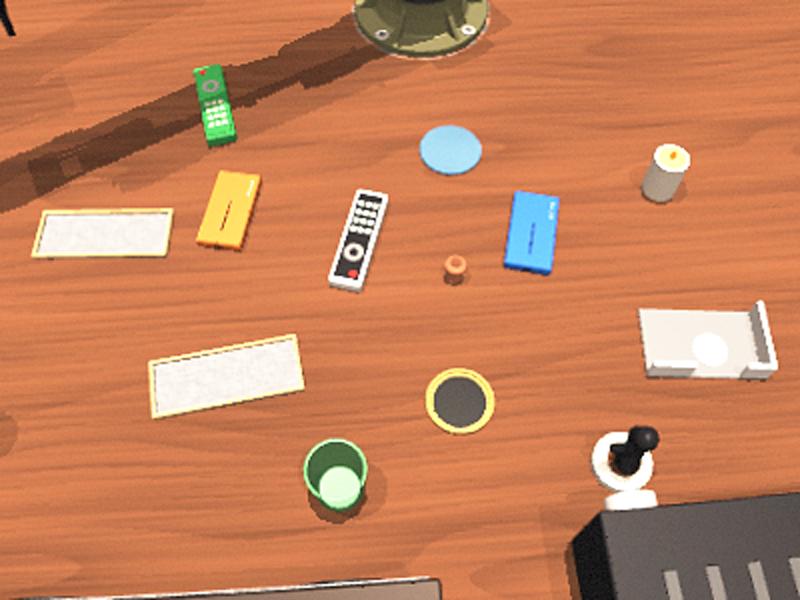

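Top view: the charger is at top left, with its end fence toward world +y and its side fence toward +x. The silver remote, with its red key toward +x, is at about (298,235) px. The green remote is a decoy, and there are two trays. Next I'll fit model silhouettes to the masks in both views.

```bash
cat > h.py <<'E'
import numpy as np, cv2
from bench import *
from scipy.optimize import minimize
def box(x0,x1,y0,y1,z0,z1): return np.array([[x,y,z] for x in(x0,x1) for y in(y0,y1) for z in(z0,z1)])/1000.
def cyl(r,z0,z1):
    a=np.linspace(0,2*np.pi,40,endpoint=False); return np.vstack([np.c_[r*np.cos(a),r*np.sin(a),0*a+z] for z in(z0,z1)])/1000.
M={'remote':[box(-75,75,-22,22,0,20)],'candle':[cyl(24,0,70),cyl(4,70,85)],
'bank_blue':[box(-60,60,-31,31,0,16)],'bank_orange':[box(-60,60,-31,31,0,16)],
'remote_tray':[box(-92,92,-37,37,0,8)],'candle_dish':[cyl(41,0,9)],
'charger':[box(-75,75,-46,46,0,4),box(69,75,-46,46,0,34),box(-75,-23,-46,-40,0,34),box(41,75,-46,-40,0,34)],
'tumbler':[cyl(34,70,80),cyl(28,0,4)],'figurine':[cyl(34,0,6)]}
def K(p):
    f=p['img'].shape[0]/2/np.tan(np.radians(p['vertical_fov'])/2); return np.array([[f,0,p['cx']],[0,f,p['cy']],[0,0,1.]])
def proj(p,X): return cv2.projectPoints(np.asarray(X,float).reshape(-1,1,3),np.array(p['rvec']),np.array(p['tvec']),K(p),np.array(p['D']))[0].reshape(-1,2)
def ray(p,uv,z):
    n=cv2.undistortPoints(np.array([[uv]],float),K(p),np.array(p['D'])).ravel(); R=cv2.Rodrigues(np.array(p['rvec']))[0]
    c=-R.T@np.array(p['tvec']); d=R.T@np.r_[n,1]; return c+d*(z-c[2])/d[2]
S=4
def place(X,q,z=0):
    c,s=np.cos(q[2]),np.sin(q[2]); return X@np.array([[c,s,0],[-s,c,0],[0,0,1]])+[q[0],q[1],z]
def render(p,parts,q,z=0):
    m=np.zeros((420*S,560*S),np.uint8)
    for X in parts:
        u=cv2.convexHull(((proj(p,place(X,q,z))+.5)*S*16).astype(np.float32)).astype(np.int32); cv2.fillConvexPoly(m,u,255,cv2.LINE_8,4)
    return cv2.resize(m,(560,420),interpolation=cv2.INTER_AREA)/255.
def fit(ps,masks,name,q0,z=0):
    def f(q):
        t=0
        for p,m in zip(ps,masks):
            r=render(p,M[name],q,z); t+=1-np.minimum(r,m).sum()/np.maximum(r,m).sum()
        return t/len(ps)
    best=None
    q0=np.array(q0,float)
    for k in range(2):
        r=minimize(f,q0,method='Nelder-Mead',options=dict(initial_simplex=q0+np.vstack([np.zeros(3),np.diag([.012,.012,.12])]),xatol=1e-4,fatol=1e-4)); q0=r.x
    return r.x,1-r.fun
def getmask(p,name,q0,z=0):
    r=render(p,M[name],q0,z)
    L=[d for d in masks_of(p,name)]
    L=[(np.minimum(d['region'],r).sum(),d) for d in L]
    return max(L,key=lambda t:t[0])[1]['region'].astype(float) if L else None
E
python3 - <<'E'
from h import *
ps=[get_image('top'),get_image('scene')]
uv={'remote':(298,236,10),'candle':(139,258,40),'bank_blue':(214,236,8),'bank_orange':(363,258,8),'remote_tray':(358,172,5),'candle_dish':(259,155,5),'charger':(148,173,2),'tumbler':(311,121,20),'figurine':(198,126,3)}
yaw={'remote':-.25,'bank_blue':-.25,'bank_orange':-.15,'remote_tray':1.66,'charger':1.53}
for n,(u,v,z) in uv.items():
    q0=list(ray(ps[0],(u,v),z/1000)[:2])+[yaw.get(n,0)]
    ms=[getmask(p,n,q0) for p in ps]
    ok=[i for i in range(2) if ms[i] is not None]
    q,s=fit([ps[i] for i in ok],[ms[i] for i in ok],n,q0)
    each=[np.round(fit([ps[i]],[ms[i]],n,q)[0],4) for i in ok]
    print(n,np.round(q0,3),np.round(q,4),'iou',round(s,3),'per view',ok,*each,'r',round(np.hypot(*q[:2]),3))
print('decoy tray',ray(ps[0],(423,250),.004), 'ring',ray(ps[0],(254,214),.01),'coaster',ray(ps[0],(248,291),0))
E
```

```text
remote [ 0.454 -0.127 -0.25 ] [ 0.4535 -0.126  -0.3147] iou 0.922 per view [0, 1] [ 0.4539 -0.1257 -0.3046] [ 0.4511 -0.1258 -0.3154] r 0.471
candle [0.392 0.306 0.   ] [0.3946 0.3008 0.1316] iou 0.923 per view [1] [0.3946 0.3008 0.1316] r 0.496
bank_blue [ 0.455  0.106 -0.25 ] [ 0.4585  0.1065 -0.2706] iou 0.933 per view [0, 1] [ 0.4586  0.1062 -0.2575] [ 0.4568  0.1078 -0.2841] r 0.471
bank_orange [ 0.392 -0.308 -0.15 ] [ 0.3902 -0.3036 -0.2324] iou 0.91 per view [0, 1] [ 0.3899 -0.3044 -0.2493] [ 0.3904 -0.3032 -0.2281] r 0.494
remote_tray [ 0.637 -0.302  1.66 ] [ 0.6377 -0.3     1.7143] iou 0.959 per view [0, 1] [ 0.6383 -0.3003  1.714 ] [ 0.6372 -0.2998  1.7166] r 0.705
candle_dish [ 0.688 -0.018  0.   ] [ 0.6896 -0.0166  0.0715] iou 0.918 per view [0, 1] [ 0.6896 -0.0166  0.0699] [ 0.6888 -0.0175  0.1989] r 0.69
charger [0.637 0.302 1.53 ] [0.6371 0.2971 1.4604] iou 0.951 per view [0, 1] [0.6368 0.2979 1.4636] [0.6372 0.2966 1.4559] r 0.703
tumbler [ 0.784 -0.168  0.   ] [ 0.7833 -0.166   0.0786] iou 0.933 per view [0] [ 0.7834 -0.1661  0.0939] r 0.801
figurine [0.777 0.16  0.   ] [0.7803 0.1612 0.0021] iou 0.759 per view [0, 1] [0.7816 0.1612 0.0976] [0.7791 0.1616 0.0051] r 0.797
decoy tray [ 0.41271533 -0.48131107  0.004     ] ring [ 0.51605147 -0.0051549   0.01      ] coaster [0.30308105 0.01136403 0.        ]
```

```bash
cat > go.py <<'E'
import sys,numpy as np
from bench import get_state
from scipy.spatial.transform import Rotation as R
def go(*targets):
    "targets: (x,y,ztip,yaw of tool x); prints tool shifts+turn"
    s=get_state(); Q=R.from_rotvec(s['tool_rot']).as_matrix(); P=np.array(s['position']); yaw=np.arctan2(Q[1,0],Q[0,0])
    print('t',round(s['time'],2),'pos',P.round(4),'tip z',round(P[2]-.182,4),'yaw',round(yaw,4),'grip',round(s['grip_width'],3),'F',np.round(s['ft_force'],1),'tilt',Q[:2,2].round(4),'q',np.round(s['joint_positions'],2))
    for t in targets:
        d=Q.T@(np.array([t[0],t[1],t[2]+.182])-P-Q[:,2]*0)
        d[:2]+=-.164*(Q.T@np.r_[Q[:2,2],0])[:2]
        tr=-(t[3]-yaw); tr=(tr+np.pi)%(2*np.pi)-np.pi
        print([round(float(v),4) for v in (*d,tr)], 'or turn',round(tr-np.sign(tr)*2*np.pi,3))
if __name__=='__main__':
    go(*[[float(v) for v in a.split(',')] for a in sys.argv[1:]])
E
python3 go.py .4535,-.126,.15,2.83 .4535,-.126,.008,2.83
```

```text
t 2.0 pos [ 0.2619 -0.5949  0.4048] tip z 0.2228 yaw 0.4148 grip 1.004 F [-0.1 -0.6 -0.5] tilt [-0.     -0.0001] q [ 1.17  0.32 -0.07  1.45  0.02  1.37 -0.06]
[0.3643, -0.3519, 0.0727, -2.4152] or turn 3.868
[0.3643, -0.3519, 0.2147, -2.4152] or turn 3.868
```

Emit:
arm_command --motion '[[[-1,0.364,-0.352,0.073,-2.415],[-1,0.364,-0.352,0.073,-2.415],[-1,0.364,-0.352,0.073,-2.415],[-1,0.364,-0.352,0.073,-2.415],[-1,0.364,-0.352,0.073,-2.415],[-1,0.364,-0.352,0.073,-2.415],[-1,0.364,-0.352,0.073,-2.415],[-1,0.364,-0.352,0.073,-2.415],[-1,0.364,-0.352,0.073,-2.415],[-1,0.364,-0.352,0.073,-2.415],[-1,0.364,-0.352,0.073,-2.415],[-1,0.364,-0.352,0.073,-2.415]]]' --grip_force 20

```text
time: 3.5
position: [0.4532, -0.1259, 0.3319]
tool_rot: [0.732, 3.055, -0.0]
ft_force: [-0.3, 0.0, -0.8]
grip_width: 1.001
```

```bash
python3 go.py .4535,-.126,.10,2.83 .4535,-.126,.009,2.83
```

```text
t 3.5 pos [ 0.4532 -0.1259  0.3319] tip z 0.1499 yaw 2.6712 grip 1.001 F [-0.3  0.  -0.8] tilt [ 0.0003 -0.0004] q [ 0.77  0.01 -0.56  1.96  0.01  1.17  1.31]
[-0.0002, 0.0001, 0.0499, -0.1588] or turn 6.124
[-0.0001, 0.0001, 0.1409, -0.1588] or turn 6.124
```

Emit:
arm_command --motion '[[[-1,0,0,0.05,-0.159],[-1,0,0,0.1,-0.159],[-1,0,0,0.125,-0.159],[-1,0,0,0.141,-0.159],[-1,0,0,0.141,-0.159],[1,0,0,0.141,-0.159],[1,0,0,0.141,-0.159],[1,0,0,0.141,-0.159],[1,0,0,0.141,-0.159],[1,0,0,0.141,-0.159],[1,0,0,0.141,-0.159],[1,0,0,0.141,-0.159]]]' --grip_force 20

```text
time: 5.0
position: [0.4533, -0.1261, 0.1908]
tool_rot: [0.497, 3.102, -0.0]
ft_force: [-0.7, 0.1, 1.9]
grip_width: 0.502
```

```bash
python3 go.py .4535,-.126,.10,2.83 .6377,-.300,.08,1.714
```

```text
t 5.0 pos [ 0.4533 -0.1261  0.1908] tip z 0.0088 yaw 2.8238 grip 0.502 F [-0.7  0.1  1.9] tilt [ 0.     -0.0001] q [ 0.74  0.21 -0.56  2.09  0.15  0.88  1.35]
[-0.0002, 0.0001, -0.0912, -0.0062] or turn 6.277
[-0.2296, -0.1076, -0.0711, 1.1098] or turn -5.173
```

Emit:
arm_command --motion '[[[1,0,0,-0.04,0],[1,0,0,-0.075,0],[1,-0.23,-0.108,-0.075,1.11],[1,-0.23,-0.108,-0.075,1.11],[1,-0.23,-0.108,-0.075,1.11],[1,-0.23,-0.108,-0.075,1.11],[1,-0.23,-0.108,-0.075,1.11],[1,-0.23,-0.108,-0.075,1.11],[1,-0.23,-0.108,-0.075,1.11],[1,-0.23,-0.108,-0.075,1.11],[1,-0.23,-0.108,-0.075,1.11],[1,-0.23,-0.108,-0.075,1.11]]]'

```text
time: 6.5
position: [0.6378, -0.3005, 0.2659]
tool_rot: [2.056, 2.375, -0.0]
ft_force: [0.9, 0.4, -0.9]
grip_width: 0.499
```

```bash
python3 go.py  .6377,-.300,.0125,1.714; python3 - <<'E'
from bench import *;import cv2
p=get_image('top');a=p['img'][80:330,230:480,::-1]
cv2.imwrite('pics/a1.png',cv2.resize(a,(600,600)))
E
```

```text
t 6.5 pos [ 0.6378 -0.3005  0.2659] tip z 0.0839 yaw 1.7145 grip 0.499 F [ 0.9  0.4 -0.9] tilt [ 0.0001 -0.0002] q [ 0.63  0.54 -0.31  1.44  0.17  1.18  0.43]
[0.0006, -0.0, 0.0714, 0.0005] or turn -6.283
```

View pics/a1.png

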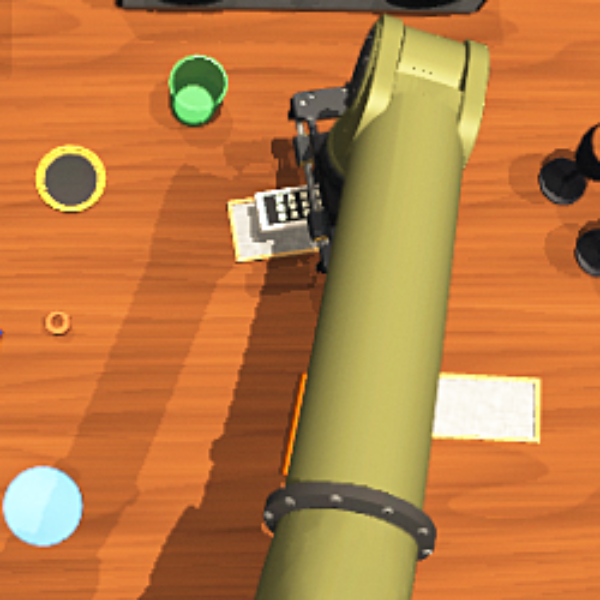

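The view shows the remote held level and aligned over the tray, at about (290,205) in the crop. I'll lower and release it.

Emit:
arm_command --motion '[[[1,0.0006,0,0.035,0],[1,0.0006,0,0.06,0],[1,0.0006,0,0.068,0],[1,0.0006,0,0.0715,0],[1,0.0006,0,0.0715,0],[0,0.0006,0,0.0715,0],[-0.5,0.0006,0,0.0715,0],[-0.5,0.0006,0,0.0715,0],[-0.5,0.0006,0,0.05,0],[-0.5,0.0006,0,0,0],[-1,0,0,-0.06,0],[-1,0,0,-0.08,0]]]'

```text
time: 8.05
position: [0.639, -0.3006, 0.3532]
tool_rot: [2.051, 2.367, 0.004]
ft_force: [-0.3, -0.3, 0.2]
grip_width: 0.895
```

```bash
python3 go.py  .3946,.3008,.15,2.2 .55,0,.2,1.95 
```

```text
t 8.05 pos [ 0.639  -0.3006  0.3532] tip z 0.1712 yaw 1.7138 grip 0.895 F [-0.3 -0.3  0.2] tilt [ 0.009  -0.0041] q [ 0.63  0.48 -0.32  1.36  0.15  1.32  0.45]
[0.6311, -0.1577, 0.0166, -0.4862] or turn 5.797
[0.3109, -0.0464, -0.0308, -0.2362] or turn 6.047
```

Emit:
arm_command --motion '[[[-1,0.631,-0.155,0.02,-0.486],[-1,0.631,-0.155,0.02,-0.486],[-1,0.631,-0.155,0.02,-0.486],[-1,0.631,-0.155,0.02,-0.486],[-1,0.631,-0.155,0.02,-0.486],[-1,0.631,-0.155,0.02,-0.486],[-1,0.631,-0.155,0.02,-0.486],[-1,0.631,-0.155,0.02,-0.486],[-1,0.631,-0.155,0.02,-0.486],[-1,0.631,-0.155,0.02,-0.486],[-1,0.631,-0.155,0.02,-0.486],[-1,0.631,-0.155,0.02,-0.486]]]'

```text
time: 9.55
position: [0.3931, 0.304, 0.3264]
tool_rot: [1.418, 2.803, 0.001]
ft_force: [0.4, -0.5, -0.1]
grip_width: 1.0
```

```bash
python3 go.py  .3946,.3008,.03,2.2; python3 - <<'E'
from h import *
ps=[get_image('top'),get_image('scene')]
for n,q0 in [('remote',[.6377,-.3,1.714]),('candle',[.3946,.3008,0])]:
    for p in ps:
        m=getmask(p,n,q0)
        if m is not None: print(n,*[np.round(v,4) for v in fit([p],[m],n,q0,.003 if n=='remote' else 0)])
cv2.imwrite('pics/a2.png',cv2.resize(np.vstack([ps[0]['img'][120:300,100:500],ps[1]['img'][120:300,100:500]])[:,:,::-1],(666,600)))
E
```

```text
t 9.55 pos [0.3931 0.304  0.3264] tip z 0.1444 yaw 2.205 grip 1.0 F [ 0.4 -0.5 -0.1] tilt [0.0005 0.0004] q [ 0.12  0.11 -0.87  1.9   0.1   1.17 -0.15]
[-0.0035, -0.0009, 0.1144, 0.005] or turn -6.278
remote [ 0.6406 -0.3023  1.7644] 0.8992
remote [ 0.6396 -0.3003  1.7161] 0.9138
candle [ 0.394   0.3019 -0.1239] 0.7106
candle [0.3933 0.3016 0.0345] 0.9221
```

View pics/a2.png

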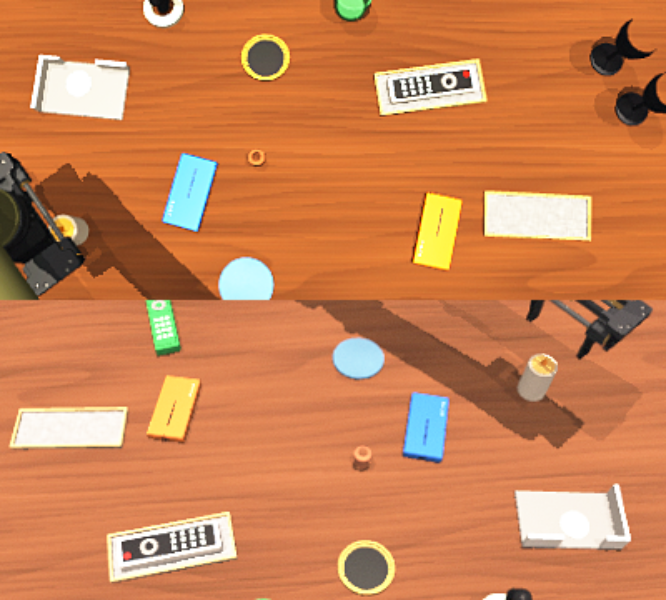

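The remote lies face up inside the far tray in both views. Next I'll descend on the candle, with the grasp point at about 48 mm.

Emit:
arm_command --motion '[[[-1,-0.003,-0.001,0.03,0],[-1,-0.003,-0.001,0.07,0],[-1,-0.003,-0.001,0.1,0],[-1,-0.003,-0.001,0.114,0],[-1,-0.003,-0.001,0.114,0],[1,-0.003,-0.001,0.114,0],[1,-0.003,-0.001,0.114,0],[1,-0.003,-0.001,0.114,0],[1,-0.003,-0.001,0.114,0],[1,-0.003,-0.001,0.114,0],[1,-0.003,-0.001,0.084,0],[1,-0.003,-0.001,0.044,0]]]' --grip_force 15

```text
time: 11.35
position: [0.395, 0.2984, 0.2814]
tool_rot: [-1.424, -2.798, 0.004]
ft_force: [1.0, -0.5, -1.7]
grip_width: 0.548
```

```bash
python3 go.py  .6896,-.0166,.1,1.57
```

```text
t 11.35 pos [0.395  0.2984 0.2814] tip z 0.0994 yaw 2.2001 grip 0.548 F [ 1.  -0.5 -1.7] tilt [-0.0032 -0.0012] q [ 0.11  0.17 -0.87  1.95  0.15  1.08 -0.19]
[-0.4282, 0.0533, -0.0012, 0.6301] or turn -5.653
```

Emit:
arm_command --motion '[[[1,-0.02,0.003,0,0.05],[1,-0.06,0.008,0,0.15],[1,-0.11,0.014,0,0.25],[1,-0.16,0.02,0,0.35],[1,-0.21,0.026,0,0.45],[1,-0.26,0.032,0,0.5],[1,-0.31,0.039,0,0.6],[1,-0.36,0.045,0,0.63],[1,-0.4,0.05,0,0.63],[1,-0.42,0.0525,0,0.63],[1,-0.428,0.0535,0,0.63],[1,-0.428,0.0535,0,0.63]]]'

```text
time: 12.85
position: [0.6903, -0.016, 0.2803]
tool_rot: [-2.222, -2.218, 0.003]
ft_force: [-0.6, 0.3, -0.8]
grip_width: 0.548
```

```bash
python3 go.py  .6896,-.0166,.0345,1.57; python3 - <<'E'
from h import *
ps=[get_image('top'),get_image('scene')]
from bench import get_state
s=get_state();z=s['position'][2]-.182-.03
for p in ps:
    q0=[*s['position'][:2],0]; m=getmask(p,'candle',q0,z)
    if m is not None and m.sum()>50: print(*[np.round(v,4) for v in fit([p],[m],'candle',q0,z)])
cv2.imwrite('pics/a3.png',cv2.resize(np.hstack([ps[0]['img'][60:260,160:360],ps[1]['img'][150:350,220:420]])[:,:,::-1],(800,400)))
E
```

```text
t 12.85 pos [ 0.6903 -0.016   0.2803] tip z 0.0983 yaw 1.569 grip 0.548 F [-0.6  0.3 -0.8] tilt [-0.0023 -0.0001] q [ 0.36  0.54 -0.52  1.47  0.27  1.21 -0.2 ]
[-0.0005, -0.0001, 0.0638, -0.001] or turn 6.282
```

View pics/a3.png

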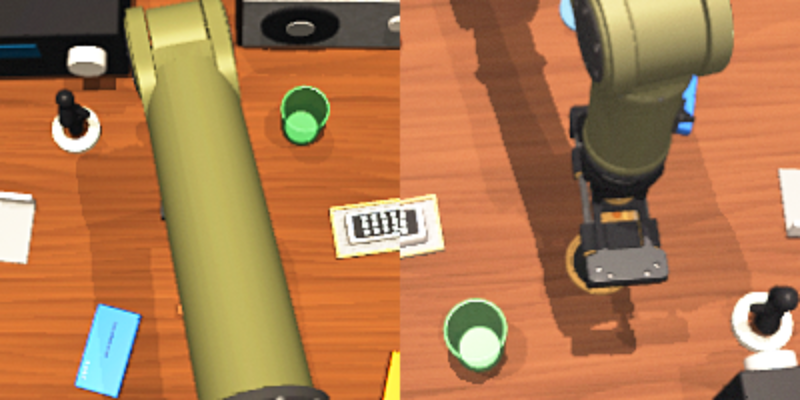

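Gripper hovers over the dish, clear of the tumbler and figurine; the candle is held (48 mm opening).

Emit:
arm_command --motion '[[[1,0,0,0.02,0],[1,0,0,0.04,0],[1,0,0,0.055,0],[1,0,0,0.06,0],[1,0,0,0.063,0],[1,0,0,0.0645,0],[1,0,0,0.0645,0]]]'

```text
time: 13.92
position: [0.6908, -0.0157, 0.2177]
tool_rot: [2.222, 2.22, 0.001]
ft_force: [0.6, -0.0, -0.4]
grip_width: 0.55
```

```bash
python3 go.py  .6896,-.0166,.0345,1.57
```

```text
t 13.93 pos [ 0.6908 -0.0157  0.2177] tip z 0.0357 yaw 1.5697 grip 0.55 F [ 0.6 -0.  -0.4] tilt [ 0.0008 -0.0001] q [ 0.35  0.6  -0.5   1.52  0.31  1.11 -0.22]
[-0.0009, -0.0014, 0.0012, -0.0003] or turn 6.283
```

Emit:
arm_command --motion '[[[1,0,0,0.001,0],[1,0,0,0.002,0],[1,0,0,0.002,0]]]'

```text
time: 14.3
position: [0.6908, -0.0157, 0.2159]
tool_rot: [2.222, 2.22, 0.0]
ft_force: [-1.0, -0.0, 2.3]
grip_width: 0.548
```

Emit:
arm_command --motion '[[[0.05,0,0,0,0],[-0.1,0,0,0,0],[-0.3,0,0,0,0],[-0.6,0,0,0,0],[-1,0,0,0,0],[-1,0,0,0,0],[-1,0,0,-0.03,0],[-1,0,0,-0.08,0],[-1,0,0,-0.13,0],[-1,0,0,-0.13,0],[-1,0,0,-0.13,0]]]'

```text
time: 15.68
position: [0.6904, -0.0157, 0.3449]
tool_rot: [2.222, 2.22, -0.001]
ft_force: [-0.1, 0.6, -0.3]
grip_width: 1.002
```

```bash
python3 go.py  .4585,.1065,.13,2.87 .4585,.1065,.004,2.87
```

```text
t 15.68 pos [ 0.6904 -0.0157  0.3449] tip z 0.1629 yaw 1.5698 grip 1.002 F [-0.1  0.6 -0.3] tilt [-0.0003 -0.0003] q [ 0.36  0.49 -0.53  1.4   0.25  1.32 -0.18]
[0.122, -0.232, 0.0329, -1.3002] or turn 4.983
[0.1221, -0.232, 0.1589, -1.3002] or turn 4.983
```

Emit:
arm_command --motion '[[[-1,0.122,-0.232,0.033,-1.3],[-1,0.122,-0.232,0.033,-1.3],[-1,0.122,-0.232,0.033,-1.3],[-1,0.122,-0.232,0.033,-1.3],[-1,0.122,-0.232,0.033,-1.3],[-1,0.122,-0.232,0.033,-1.3],[-1,0.122,-0.232,0.033,-1.3],[-1,0.122,-0.232,0.033,-1.3],[-1,0.122,-0.232,0.033,-1.3],[-1,0.122,-0.232,0.033,-1.3]]]'

```text
time: 16.92
position: [0.4587, 0.1065, 0.3119]
tool_rot: [-0.428, -3.112, 0.0]
ft_force: [0.6, 0.2, -0.3]
grip_width: 1.001
```

```bash
python3 go.py  .4585,.1065,.004,2.87; python3 - <<'E'
from h import *
ps=[get_image('top'),get_image('scene')]
for n,q0,z in [('candle',[.69,-.017,0],.004),('bank_blue',[.4585,.1065,-.27],0),('charger',[.637,.297,1.46],0)]:
    for p in ps:
        m=getmask(p,n,q0,z)
        if m is not None: print(n,*[np.round(v,4) for v in fit([p],[m],n,q0,z)])
cv2.imwrite('pics/a4.png',cv2.resize(np.hstack([ps[0]['img'][100:300,100:300],ps[1]['img'][150:350,250:450]])[:,:,::-1],(800,400)))
E
```

```text
t 16.93 pos [0.4587 0.1065 0.3119] tip z 0.1299 yaw 2.8682 grip 1.001 F [ 0.6  0.2 -0.3] tilt [-0.0007  0.0001] q [ 0.51  0.05 -0.81  1.97  0.04  1.13  0.99]
[-0.0001, 0.0, 0.1259, -0.0018] or turn 6.281
candle [ 0.6915 -0.0108 -0.0616] 0.9434
candle [ 0.6904 -0.0109 -0.0164] 0.9209
bank_blue [ 0.4545  0.1043 -0.2282] 0.1088
bank_blue [ 0.4576  0.1079 -0.28  ] 0.8926
charger [0.6376 0.2994 1.454 ] 0.9038
charger [0.6368 0.2974 1.444 ] 0.9478
```

View pics/a4.png

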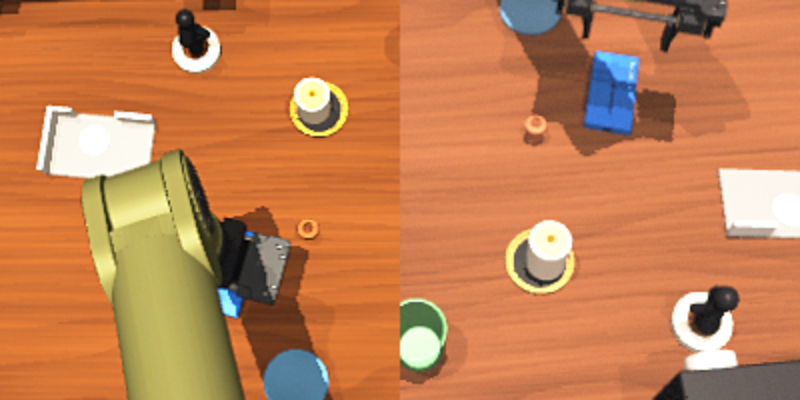

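The candle stands upright inside the dish, about 6 mm off centre. The gripper is over the blue bank, so I'll grip it now.

Emit:
arm_command --motion '[[[-1,0,0,0.05,-0.007],[-1,0,0,0.09,-0.007],[-1,0,0,0.115,-0.007],[-1,0,0,0.126,-0.007],[-1,0,0,0.126,-0.007],[1,0,0,0.126,-0.007],[1,0,0,0.126,-0.007],[1,0,0,0.126,-0.007],[1,0,0,0.126,-0.007],[1,0,0,0.126,-0.007],[1,0,0,0.08,-0.007],[1,0,0,0.05,-0.007]]]' --grip_force 20

```text
time: 18.82
position: [0.4585, 0.1065, 0.263]
tool_rot: [-0.414, -3.113, 0.0]
ft_force: [0.1, 0.1, -1.7]
grip_width: 0.71
```

```bash
python3 go.py  .6414,.3010,.08,1.457
```

```text
t 18.82 pos [0.4585 0.1065 0.263 ] tip z 0.081 yaw 2.877 grip 0.71 F [ 0.1  0.1 -1.7] tilt [-0.0007 -0.0002] q [ 0.5   0.13 -0.82  2.02  0.11  1.03  0.94]
[-0.1258, 0.2357, 0.0008, 1.42] or turn -4.863
```

Emit:
arm_command --motion '[[[1,-0.02,0.04,0,0.15],[1,-0.05,0.09,0,0.33],[1,-0.08,0.14,0,0.5],[1,-0.1,0.19,0,0.68],[1,-0.126,0.236,0,0.86],[1,-0.126,0.236,0,1.04],[1,-0.126,0.236,0,1.22],[1,-0.126,0.236,0,1.36],[1,-0.126,0.236,0,1.42],[1,-0.126,0.236,0,1.42],[1,-0.126,0.236,0,1.42]]]'

```text
time: 20.2
position: [0.6419, 0.3011, 0.2614]
tool_rot: [-2.343, -2.092, 0.002]
ft_force: [-0.2, 0.0, -2.5]
grip_width: 0.712
```

```bash
python3 go.py  .6414,.3010,.009,1.457; python3 - <<'E'
from h import *
from bench import get_state
s=get_state();z=s['position'][2]-.182-.004
p=get_image('scene')
q0=[*s['position'][:2],1.457]; m=getmask(p,'bank_blue',q0,z)
if m is not None: print(m.sum(),*[np.round(v,4) for v in fit([p],[m],'bank_blue',q0,z)])
cv2.imwrite('pics/a5.png',cv2.resize(p['img'][180:330,360:510],(600,600))[:,:,::-1])
E
```

```text
t 20.2 pos [0.6419 0.3011 0.2614] tip z 0.0794 yaw 1.4579 grip 0.712 F [-0.2  0.  -2.5] tilt [-0.0012 -0.0008] q [-0.11  0.59 -0.52  1.43  0.3   1.2  -0.78]
[0.0, -0.0003, 0.0704, 0.0009] or turn -6.282
714.0 [0.6395 0.3005 1.5452] 0.5022
```

View pics/a5.png

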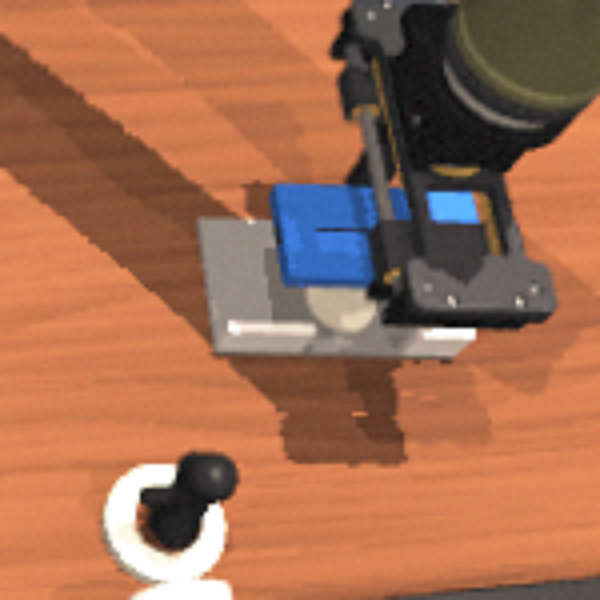

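The blue bank is level over the charger and aligned with it. Lowering.

Emit:
arm_command --motion '[[[1,0,0,0.03,0],[1,0,0,0.055,0],[1,0,0,0.065,0],[1,0,0,0.0695,0],[1,0,0,0.071,0],[1,0,0,0.071,0]]]'

```text
time: 21.05
position: [0.6424, 0.3016, 0.1922]
tool_rot: [2.344, 2.091, 0.002]
ft_force: [0.4, -0.1, -1.8]
grip_width: 0.713
```

```bash
python3 go.py  .6414,.3010,.008,1.457 .6470,.3054,.008,1.457
```

```text
t 21.05 pos [0.6424 0.3016 0.1922] tip z 0.0102 yaw 1.4568 grip 0.713 F [ 0.4 -0.1 -1.8] tilt [0.0014 0.0005] q [-0.12  0.66 -0.5   1.48  0.34  1.09 -0.81]
[-0.0008, -0.0012, 0.0022, -0.0002] or turn 6.283
[0.0042, 0.0039, 0.0022, -0.0002] or turn 6.283
```

Emit:
arm_command --motion '[[[1,0,0,0.001,0],[1,0.001,0,0.001,0],[1,0.002,0,0.001,0],[1,0.003,0,0.001,0],[1,0.004,0,0.001,0],[1,0.004,0,0.001,0]]]' --grip_force 10

```text
time: 21.8
position: [0.6431, 0.3049, 0.191]
tool_rot: [2.344, 2.09, 0.001]
ft_force: [0.3, -3.4, 5.3]
grip_width: 0.716
```

Emit:
arm_command --motion '[[[1,0.001,0,0,0],[1,0.002,0,0,0],[1,0.002,0,0,0]]]'

```text
time: 22.18
position: [0.6433, 0.3056, 0.1909]
tool_rot: [2.343, 2.088, -0.004]
ft_force: [-2.4, -6.3, 7.9]
grip_width: 0.708
```

Emit:
arm_command --motion '[[[1,0.001,0,0,0],[1,0.002,0,0,0],[1,0.003,0,0,0],[1,0.003,0,0,0]]]'

```text
time: 22.68
position: [0.6437, 0.3069, 0.1905]
tool_rot: [2.343, 2.086, -0.009]
ft_force: [-3.1, -10.6, 9.6]
grip_width: 0.711
```

Emit:
arm_command --motion '[[[1,0,0.001,0,0],[1,0,0.002,0,0],[1,0,0.003,0,0],[1,0,0.003,0,0]]]'

```text
time: 23.18
position: [0.645, 0.3078, 0.19]
tool_rot: [2.344, 2.09, -0.013]
ft_force: [-7.3, -9.1, 9.6]
grip_width: 0.709
```

Emit:
arm_command --motion '[[[1,0,0.001,0,0],[1,0,0.002,0,0],[1,0,0.003,0,0],[1,0,0.003,0,0]]]'

```text
time: 23.68
position: [0.646, 0.3086, 0.1894]
tool_rot: [-2.342, -2.091, 0.019]
ft_force: [-10.8, -7.8, 9.8]
grip_width: 0.714
```

Emit:
arm_command --motion '[[[1,0,0.001,0,0],[1,0,0.002,0,0],[1,0,0.002,0,0]]]'

```text
time: 24.05
position: [0.6475, 0.3086, 0.1893]
tool_rot: [-2.341, -2.091, 0.02]
ft_force: [-12.9, -8.4, 11.6]
grip_width: 0.711
```

```bash
python3 go.py  .6470,.3054,.008,1.457;python3 - <<'E'
from h import *
from bench import get_state
p=get_image('scene');p2=get_image('top')
cv2.imwrite('pics/a6.png',np.hstack([cv2.resize(p['img'][200:290,395:485],(400,400),interpolation=2),cv2.resize(p2['img'][130:220,100:190],(400,400),interpolation=2)])[:,:,::-1])
E
```

```text
t 24.05 pos [0.6475 0.3086 0.1893] tip z 0.0073 yaw 1.4582 grip 0.711 F [-12.9  -8.4  11.6] tilt [-0.0116 -0.0064] q [-0.14  0.68 -0.5   1.45  0.34  1.11 -0.81]
[-0.002, 0.0016, -0.0007, 0.0012] or turn -6.282
```

View pics/a6.png

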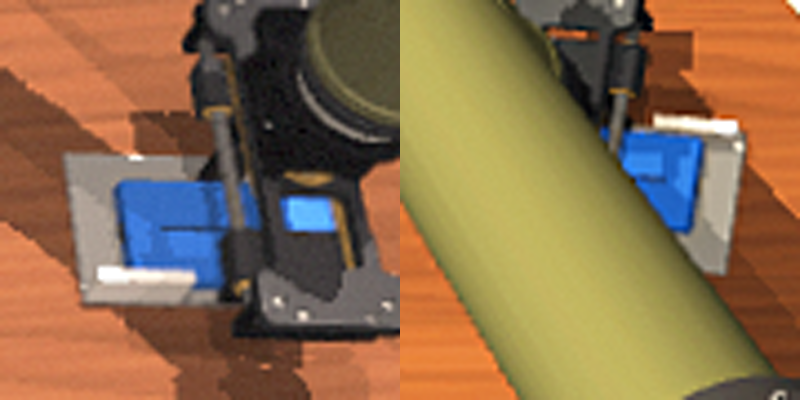

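Emit:
arm_command --motion '[[[-0.6,0,0,0,0],[-0.8,0,0,0,0],[-0.8,0,-0.002,-0.001,0],[-0.8,0,-0.002,-0.03,0],[-0.8,0,-0.002,-0.08,0],[-0.8,0,-0.002,-0.13,0],[-1,-0.15,-0.1,-0.15,0],[-1,-0.15,-0.1,-0.15,0],[-1,-0.15,-0.1,-0.15,0],[-1,-0.15,-0.1,-0.15,0],[-1,-0.15,-0.1,-0.15,0]]]'

```text
time: 25.52
position: [0.535, 0.1723, 0.341]
tool_rot: [2.344, 2.091, 0.004]
ft_force: [-0.7, -0.0, 0.5]
grip_width: 1.001
```

```bash
python3 go.py  .3902,-.3036,.13,2.908;python3 - <<'E'
from h import *
ps=[get_image('top'),get_image('scene')]
for n,q0,z in [('bank_blue',[.647,.3054,1.457],.004),('charger',[.637,.297,1.46],0)]:
    for p in ps:
        m=getmask(p,n,q0,z)
        if m is not None: print(n,*[np.round(v,4) for v in fit([p],[m],n,q0,z)])
cv2.imwrite('pics/a7.png',np.hstack([cv2.resize(p['img'],(400,400),interpolation=2) if 0 else cv2.resize(a,(400,400),interpolation=cv2.INTER_CUBIC) for p,a in ((ps[1],ps[1]['img'][210:290,400:480]),(ps[0],ps[0]['img'][135:215,105:185]))])[:,:,::-1])
E
```

```text
t 25.52 pos [0.535  0.1723 0.341 ] tip z 0.159 yaw 1.4568 grip 1.001 F [-0.7 -0.   0.5] tilt [0.0022 0.0009] q [ 0.15  0.22 -0.57  1.74  0.13  1.22 -0.57]
[-0.4895, -0.0901, 0.0282, -1.4512] or turn 4.832
bank_blue [0.647  0.3054 1.457 ] 0.0
bank_blue [0.6457 0.3042 1.4922] 0.8501
charger [0.6375 0.2967 1.4667] 0.465
```

View pics/a7.png

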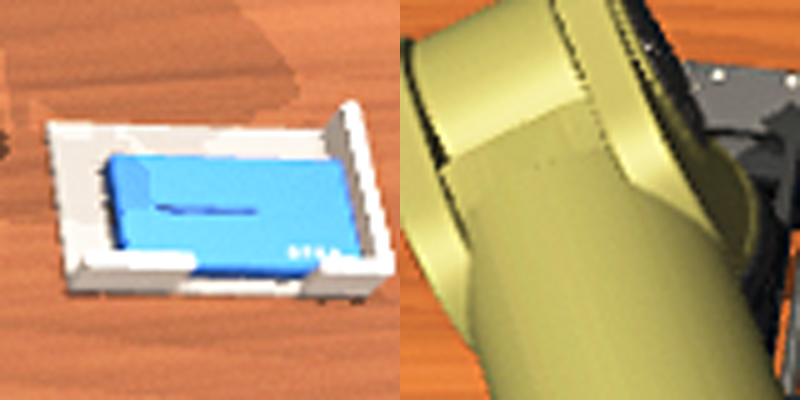

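The blue bank lies flat and looks snug against both fences in the scene view. Now for the orange one.

Emit:
arm_command --motion '[[[-1,-0.49,-0.09,0.028,-1.45],[-1,-0.49,-0.09,0.028,-1.45],[-1,-0.49,-0.09,0.028,-1.45],[-1,-0.49,-0.09,0.028,-1.45],[-1,-0.49,-0.09,0.028,-1.45],[-1,-0.49,-0.09,0.028,-1.45],[-1,-0.49,-0.09,0.028,-1.45],[-1,-0.49,-0.09,0.028,-1.45],[-1,-0.49,-0.09,0.028,-1.45],[-1,-0.49,-0.09,0.028,-1.45],[-1,-0.49,-0.09,0.028,-1.45]]]'

```text
time: 27.2
position: [0.3897, -0.3051, 0.3119]
tool_rot: [-0.371, -3.119, -0.001]
ft_force: [0.6, 0.0, 0.6]
grip_width: 0.996
```

```bash
python3 go.py  .3902,-.3036,.004,2.908;python3 - <<'E'
from h import *
ps=[get_image('top'),get_image('scene')]
for n,q0,z in [('bank_blue',[.647,.3054,1.457],.004),('bank_orange',[.3902,-.3036,-.235],0)]:
    for p in ps:
        m=getmask(p,n,q0,z)
        if m is not None: print(n,*[np.round(v,4) for v in fit([p],[m],n,q0,z)])
cv2.imwrite('pics/a8.png',np.hstack([cv2.resize(a,(400,400),interpolation=cv2.INTER_CUBIC) for a in (ps[1]['img'][130:250,160:280],ps[0]['img'][135:215,105:185])])[:,:,::-1])
E
```

```text
t 27.2 pos [ 0.3897 -0.3051  0.3119] tip z 0.1299 yaw 2.9047 grip 0.996 F [0.6 0.  0.6] tilt [-0.0003  0.0009] q [ 0.78  0.07 -0.18  1.94  0.01  1.13  1.93]
[-0.0003, 0.0013, 0.1259, -0.0033] or turn 6.28
bank_blue [0.648  0.3047 1.4459] 0.9161
bank_blue [0.6449 0.305  1.431 ] 0.8307
bank_orange [ 0.3878 -0.3031 -0.1731] 0.4804
bank_orange [ 0.3904 -0.3038 -0.2205] 0.9429
```

View pics/a8.png

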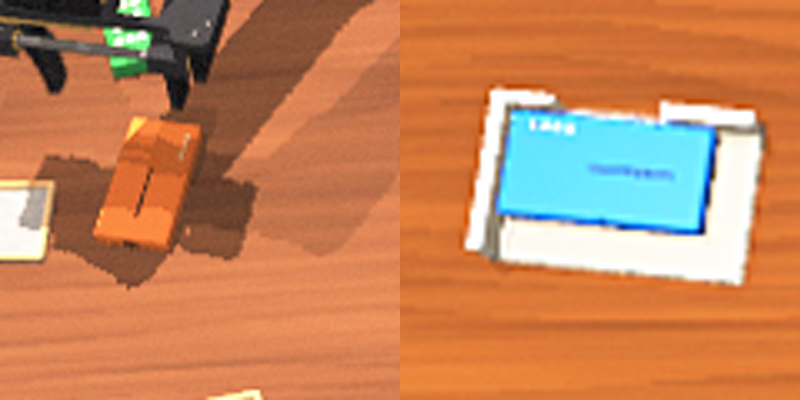

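From the top, the blue bank touches both fences. Gripping the orange one.

Emit:
arm_command --motion '[[[-1,0,0.001,0.05,-0.003],[-1,0,0.001,0.09,-0.003],[-1,0,0.001,0.115,-0.003],[-1,0,0.001,0.126,-0.003],[-1,0,0.001,0.126,-0.003],[1,0,0.001,0.126,-0.003],[1,0,0.001,0.126,-0.003],[1,0,0.001,0.126,-0.003],[1,0,0.001,0.126,-0.003],[1,0,0.001,0.126,-0.003],[1,0,0.001,0.08,-0.003],[1,0,0.001,0.02,-0.003]]]' --grip_force 20

```text
time: 29.0
position: [0.3886, -0.3034, 0.2912]
tool_rot: [-0.363, -3.116, -0.004]
ft_force: [0.8, -1.2, -2.8]
grip_width: 0.712
```

```bash
python3 go.py .5,-.1,.12,2.2 .6414,.3010,.12,1.457
```

```text
t 29.0 pos [ 0.3886 -0.3034  0.2912] tip z 0.1092 yaw 2.9098 grip 0.712 F [ 0.8 -1.2 -2.8] tilt [-0.0044  0.003 ] q [ 0.78  0.09 -0.18  1.96  0.02  1.09  1.93]
[-0.0625, 0.2233, -0.0107, 0.7098] or turn -5.573
[-0.1079, 0.646, -0.0101, 1.4528] or turn -4.83
```

Emit:
arm_command --motion '[[[1,-0.005,0.03,-0.01,0.05],[1,-0.015,0.085,-0.01,0.2],[1,-0.025,0.145,-0.01,0.35],[1,-0.035,0.205,-0.01,0.5],[1,-0.045,0.265,-0.01,0.65],[1,-0.055,0.325,-0.01,0.8],[1,-0.065,0.385,-0.01,0.95],[1,-0.075,0.445,-0.01,1.1],[1,-0.085,0.505,-0.01,1.25],[1,-0.095,0.565,-0.01,1.4],[1,-0.103,0.615,-0.01,1.45],[1,-0.108,0.646,-0.01,1.45]]]'

```text
time: 30.5
position: [0.6429, 0.3036, 0.3004]
tool_rot: [-2.337, -2.097, 0.002]
ft_force: [-0.4, -0.5, -2.0]
grip_width: 0.709
```

Emit:
arm_command --motion '[[[1,0,0,0,0],[1,0,0,0,0]]]'

```text
time: 30.75
position: [0.6432, 0.2987, 0.3008]
tool_rot: [2.342, 2.093, -0.005]
ft_force: [0.5, -1.9, -2.2]
grip_width: 0.714
```

```bash
python3 go.py .6414,.3010,.028,1.457; python3 go.py .6414,.3010,.0245,1.457
```

```text
t 30.75 pos [0.6432 0.2987 0.3008] tip z 0.1188 yaw 1.4591 grip 0.714 F [ 0.5 -1.9 -2.2] tilt [-0.0017 -0.0025] q [-0.14  0.55 -0.47  1.39  0.25  1.26 -0.75]
[0.0028, -0.0017, 0.0908, 0.0021] or turn -6.281
t 30.75 pos [0.6432 0.2987 0.3008] tip z 0.1188 yaw 1.4591 grip 0.714 F [ 0.5 -1.9 -2.2] tilt [-0.0017 -0.0025] q [-0.14  0.55 -0.47  1.39  0.25  1.26 -0.75]
[0.0028, -0.0017, 0.0943, 0.0021] or turn -6.281
```

Emit:
arm_command --motion '[[[1,0.001,-0.002,0.03,0],[1,0.001,-0.002,0.06,0],[1,0.001,-0.002,0.075,0],[1,0.001,-0.002,0.085,0],[1,0.001,-0.002,0.09,0],[1,0.001,-0.002,0.09,0],[1,0.001,-0.002,0.09,0]]]'

```text
time: 31.62
position: [0.6417, 0.3015, 0.2132]
tool_rot: [2.341, 2.095, 0.002]
ft_force: [0.1, -0.3, -2.4]
grip_width: 0.714
```

```bash
python3 go.py .6414,.3010,.0245,1.457; python3 - <<'E'
from h import *
p=get_image('scene');p2=get_image('top')
cv2.imwrite('pics/a9.png',np.hstack([cv2.resize(p['img'][200:290,395:485],(400,400),interpolation=2),cv2.resize(p2['img'][130:220,100:190],(400,400),interpolation=2)])[:,:,::-1])
E
```

```text
t 31.62 pos [0.6417 0.3015 0.2132] tip z 0.0312 yaw 1.4599 grip 0.714 F [ 0.1 -0.3 -2.4] tilt [0.0014 0.0006] q [-0.16  0.63 -0.45  1.47  0.29  1.11 -0.77]
[-0.0007, -0.0004, 0.0067, 0.0029] or turn -6.28
```

View pics/a9.png

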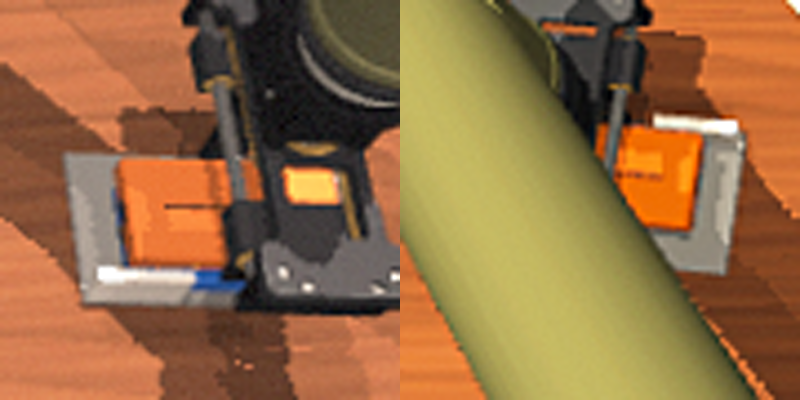

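The orange bank is parallel and set back slightly from both fences. I'll lower it, then slide.

Emit:
arm_command --motion '[[[1,0,0,0.003,0.002],[1,0,0,0.005,0.002],[1,0,0,0.006,0.002],[1,0,0,0.006,0.002]]]' --grip_force 10

```text
time: 32.22
position: [0.6413, 0.3013, 0.2069]
tool_rot: [2.343, 2.092, -0.0]
ft_force: [-2.3, -1.7, 4.7]
grip_width: 0.711
```

Emit:
arm_command --motion '[[[1,0.002,0,0.0005,0],[1,0.004,0,0.0005,0],[1,0.005,0,0.0005,0],[1,0.006,0,0.0005,0],[1,0.006,0,0.0005,0]]]'

```text
time: 32.85
position: [0.6431, 0.306, 0.207]
tool_rot: [2.342, 2.089, 0.0]
ft_force: [-1.2, -3.6, 5.8]
grip_width: 0.712
```

Emit:
arm_command --motion '[[[1,0.001,0,0,0],[1,0.002,0,0,0],[1,0.003,0,0,0],[1,0.003,0,0,0]]]'

```text
time: 33.35
position: [0.6435, 0.3079, 0.2069]
tool_rot: [2.342, 2.088, -0.003]
ft_force: [-0.7, -5.6, 7.2]
grip_width: 0.712
```

Emit:
arm_command --motion '[[[1,0.001,0,0,0],[1,0.002,0,0,0],[1,0.003,0,0,0],[1,0.003,0,0,0]]]'

```text
time: 33.85
position: [0.6439, 0.3091, 0.2067]
tool_rot: [2.342, 2.086, -0.008]
ft_force: [-3.7, -9.6, 9.2]
grip_width: 0.71
```

Emit:
arm_command --motion '[[[1,0,0.001,0,0],[1,0,0.002,0,0],[1,0,0.003,0,0],[1,0,0.004,0,0],[1,0,0.005,0,0],[1,0,0.005,0,0]]]'

```text
time: 34.6
position: [0.6456, 0.3107, 0.2055]
tool_rot: [-2.343, -2.092, 0.017]
ft_force: [-10.9, -8.9, 10.2]
grip_width: 0.715
```

Emit:
arm_command --motion '[[[1,0,0.001,0,0],[1,0,0.002,0,0],[1,0,0.003,0,0],[1,0,0.003,0,0]]]'

```text
time: 35.1
position: [0.6479, 0.3106, 0.2054]
tool_rot: [-2.342, -2.092, 0.019]
ft_force: [-12.3, -7.8, 11.6]
grip_width: 0.71
```

```bash
python3 go.py .6470,.3054,.0245,1.457; python3 - <<'E'
from h import *
p=get_image('scene');p2=get_image('top')
cv2.imwrite('pics/a10.png',np.hstack([cv2.resize(p['img'][200:290,395:485],(400,400),interpolation=2),cv2.resize(p2['img'][130:220,100:190],(400,400),interpolation=2)])[:,:,::-1])
E
```

```text
t 35.1 pos [0.6479 0.3106 0.2054] tip z 0.0234 yaw 1.4583 grip 0.71 F [-12.3  -7.8  11.6] tilt [-0.0099 -0.0073] q [-0.17  0.66 -0.45  1.44  0.3   1.13 -0.78]
[-0.0039, 0.0011, -0.001, 0.0013] or turn -6.282
```

View pics/a10.png

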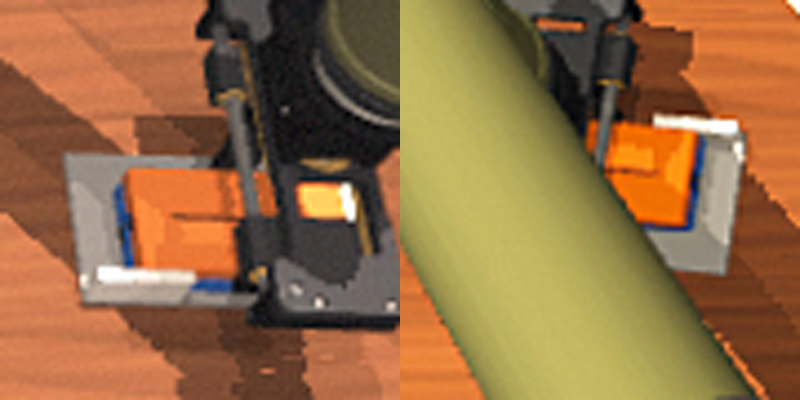

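Emit:
arm_command --motion '[[[-0.6,0,0,0,0],[-0.8,0,0,0,0],[-0.8,0,-0.002,-0.001,0],[-0.8,0,-0.002,-0.03,0],[-0.8,0,-0.002,-0.08,0],[-0.8,0,-0.002,-0.12,0],[-1,-0.15,-0.1,-0.13,0],[-1,-0.28,-0.1,-0.13,0],[-1,-0.28,-0.1,-0.13,0],[-1,-0.28,-0.1,-0.13,0],[-1,-0.28,-0.1,-0.13,0],[-1,-0.28,-0.1,-0.13,0]]]'

```text
time: 36.7
position: [0.5192, 0.041, 0.3363]
tool_rot: [2.349, 2.082, -0.001]
ft_force: [-0.3, -0.0, -0.8]
grip_width: 0.999
```

```bash
python3 go.py;python3 - <<'E'
from h import *
ps=[get_image('top'),get_image('scene')]
for n,q0,z in [('bank_orange',[.647,.3054,1.457],.02),('charger',[.637,.297,1.457],0),('candle',[.69,-.011,0],.004),('remote',[.639,-.301,1.714],.003),('tumbler',[.7833,-.166,0],0),('figurine',[.78,.161,0],0)]:
    for p in ps:
        m=getmask(p,n,q0,z)
        if m is not None: print(n,*[np.round(v,4) for v in fit([p],[m],n,q0,z)])
cv2.imwrite('pics/a11.png',np.vstack([np.hstack([cv2.resize(a,(400,400),interpolation=cv2.INTER_CUBIC) for a in (ps[1]['img'][210:290,400:480],ps[0]['img'][135:215,105:185])]),np.hstack([cv2.resize(a[:,:400],(400,200)) for a in (ps[1]['img'][180:380,100:500],ps[0]['img'][90:290,80:480])])])[:,:,::-1])
E
```

```text
t 36.7 pos [0.5192 0.041  0.3363] tip z 0.1543 yaw 1.4504 grip 0.999 F [-0.3 -0.  -0.8] tilt [ 0.0015 -0.0026] q [ 0.27  0.12 -0.43  1.85  0.05  1.19 -0.29]
bank_orange [0.6471 0.307  1.4531] 0.9284
bank_orange [0.6463 0.3045 1.5082] 0.9047
charger [0.6364 0.2979 1.4544] 0.378
candle [ 0.6914 -0.0109 -0.0056] 0.8852
candle [ 0.6915 -0.0106 -0.0087] 0.9132
remote [ 0.6397 -0.3008  1.729 ] 0.8728
remote [ 0.6386 -0.3009  1.733 ] 0.9276
tumbler [ 0.7833 -0.1657  0.1963] 0.9469
figurine [0.782  0.1613 0.0357] 0.6899
figurine [0.7778 0.1618 0.0774] 0.7522
```

View pics/a11.png

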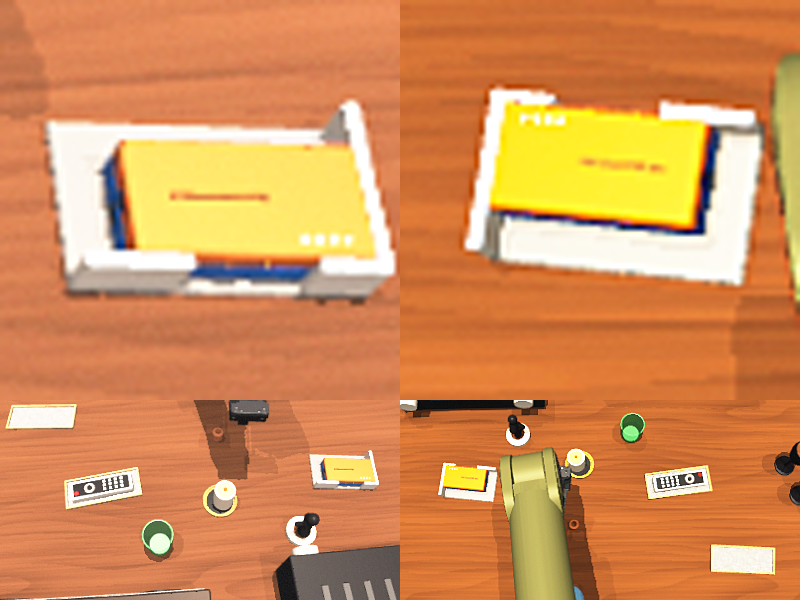

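Everything is in place and the bystanders haven't moved. The fits only resolve about 1–2 mm, so I'll nudge the stack gently against each fence with closed fingers to be sure it's snug.

```bash
python3 go.py .6378,.2250,.08,1.457 .6378,.2250,.009,1.457
```

```text
t 37.4 pos [0.5198 0.0455 0.3357] tip z 0.1537 yaw 1.4581 grip 0.998 F [ 0.5 -0.  -0.1] tilt [-0.0001 -0.    ] q [ 0.27  0.12 -0.43  1.84  0.05  1.19 -0.29]
[0.1917, 0.0971, 0.0736, 0.0011] or turn -6.282
[0.1917, 0.0971, 0.1446, 0.0011] or turn -6.282
```

Emit:
arm_command --motion '[[[1,0.192,0.097,0.03,0],[1,0.192,0.097,0.03,0],[1,0.192,0.097,0.05,0],[1,0.192,0.097,0.07,0],[1,0.192,0.097,0.09,0],[1,0.192,0.097,0.12,0],[1,0.192,0.097,0.138,0],[1,0.192,0.097,0.144,0],[1,0.192,0.097,0.144,0],[1,0.192,0.097,0.144,0]]]'

```text
time: 38.65
position: [0.6383, 0.2253, 0.1931]
tool_rot: [2.343, 2.092, 0.003]
ft_force: [-0.1, -0.4, -0.1]
grip_width: 0.017
```

Emit:
arm_command --motion '[[[1,0.003,0,0,0],[1,0.006,0,0,0],[1,0.008,0,0,0],[1,0.009,0,0,0],[1,0.01,0,0,0],[1,0.01,0,0,0]]]'

```text
time: 39.4
position: [0.6389, 0.2352, 0.1916]
tool_rot: [-2.343, -2.093, 0.0]
ft_force: [-0.1, -0.3, -0.3]
grip_width: 0.003
```

Emit:
arm_command --motion '[[[1,0.001,0,0,0],[1,0.002,0,0,0],[1,0.003,0,0,0],[1,0.003,0,0,0]]]'

```text
time: 39.9
position: [0.6393, 0.2364, 0.1916]
tool_rot: [2.343, 2.09, -0.005]
ft_force: [-2.3, -4.9, 3.2]
grip_width: 0.004
```

Emit:
arm_command --motion '[[[1,0.001,0,0,0],[1,0.002,0,0,0],[1,0.003,0,0,0],[1,0.003,0,0,0]]]'

```text
time: 40.4
position: [0.6396, 0.2372, 0.1916]
tool_rot: [2.343, 2.087, -0.012]
ft_force: [-5.1, -10.0, 7.0]
grip_width: 0.007
```

Solid contact: 10 N with almost no motion, so the x side is snug. Now the side-fence nudge.

Emit:
arm_command --motion '[[[1,-0.01,0,0,0],[1,-0.02,0,0,0],[1,-0.02,0,-0.05,0],[1,-0.02,0,-0.08,0],[1,-0.02,0,-0.08,0]]]'

```text
time: 41.02
position: [0.6383, 0.222, 0.2752]
tool_rot: [2.342, 2.091, 0.01]
ft_force: [-1.3, -0.2, -0.0]
grip_width: 0.005
```

```bash
python3 go.py .5863,.3123,.09,1.457 .5863,.3123,.009,1.457
```

```text
t 41.02 pos [0.6383 0.222  0.2752] tip z 0.0932 yaw 1.458 grip 0.005 F [-1.3 -0.2 -0. ] tilt [0.0061 0.0027] q [-0.01  0.5  -0.48  1.52  0.25  1.17 -0.65]
[0.0833, -0.0628, 0.0031, 0.001] or turn -6.282
[0.0831, -0.0633, 0.0841, 0.001] or turn -6.282
```

Emit:
arm_command --motion '[[[1,0.03,-0.062,0,0],[1,0.083,-0.063,0,0],[1,0.083,-0.063,0,0],[1,0.083,-0.063,0.03,0],[1,0.083,-0.063,0.06,0],[1,0.083,-0.063,0.078,0],[1,0.083,-0.063,0.083,0],[1,0.083,-0.063,0.083,0],[1,0.083,-0.063,0.083,0]]]'

```text
time: 42.15
position: [0.5846, 0.3111, 0.19]
tool_rot: [2.343, 2.092, 0.003]
ft_force: [-0.5, 0.3, 0.3]
grip_width: -0.001
```

Emit:
arm_command --motion '[[[1,0,0.003,0,0],[1,0,0.006,0,0],[1,0,0.009,0,0],[1,0,0.011,0,0],[1,0,0.012,0,0],[1,0,0.012,0,0]]]'

```text
time: 42.9
position: [0.596, 0.3094, 0.1886]
tool_rot: [-2.343, -2.092, 0.0]
ft_force: [-0.7, -0.7, -0.7]
grip_width: 0.0
```

Emit:
arm_command --motion '[[[1,0,0.002,0,0],[1,0,0.004,0,0],[1,0,0.005,0,0],[1,0,0.006,0,0],[1,0,0.006,0,0]]]'

```text
time: 43.52
position: [0.6021, 0.3087, 0.1887]
tool_rot: [2.343, 2.092, -0.0]
ft_force: [-0.6, -0.4, -0.7]
grip_width: 0.01
```

Emit:
arm_command --motion '[[[1,0,0.001,0,0],[1,0,0.002,0,0],[1,0,0.003,0,0],[1,0,0.003,0,0]]]'

```text
time: 44.02
position: [0.6044, 0.3086, 0.1887]
tool_rot: [-2.343, -2.092, 0.002]
ft_force: [-3.4, -0.4, 1.9]
grip_width: 0.002
```

Emit:
arm_command --motion '[[[1,0,0.001,0,0],[1,0,0.002,0,0],[1,0,0.003,0,0],[1,0,0.003,0,0]]]'

```text
time: 44.52
position: [0.6054, 0.3088, 0.1886]
tool_rot: [-2.34, -2.092, 0.009]
ft_force: [-11.2, -1.8, 7.7]
grip_width: 0.007
```

Emit:
arm_command --motion '[[[1,0,0.001,0,0],[1,0,0.002,0,0],[1,0,0.002,0,0]]]'

```text
time: 44.9
position: [0.6061, 0.309, 0.1886]
tool_rot: [-2.338, -2.092, 0.014]
ft_force: [-15.4, -3.1, 10.6]
grip_width: 0.007
```

Firm contact here too. I'll retreat along the approach, lift and park clear.

Emit:
arm_command --motion '[[[1,0,-0.01,0,0],[1,0,-0.025,0,0],[1,0,-0.025,-0.05,0],[1,0,-0.025,-0.1,0],[1,-0.06,-0.025,-0.14,0],[1,-0.12,-0.05,-0.14,0],[1,-0.18,-0.07,-0.14,0],[1,-0.24,-0.08,-0.14,0],[1,-0.28,-0.08,-0.14,0],[1,-0.28,-0.08,-0.14,0],[1,-0.28,-0.08,-0.14,0],[1,-0.28,-0.08,-0.14,0]]]'

```text
time: 46.4
position: [0.4989, 0.0403, 0.3288]
tool_rot: [-2.34, -2.096, -0.001]
ft_force: [-0.0, -0.1, 0.7]
grip_width: 0.003
```

```bash
python3 go.py;python3 - <<'E'
from h import *
ps=[get_image('top'),get_image('scene')]
for n,q0,z in [('bank_orange',[.647,.3054,1.457],.02),('candle',[.69,-.011,0],.004),('remote',[.639,-.301,1.714],.003),('figurine',[.78,.161,0],0)]:
    for p in ps:
        m=getmask(p,n,q0,z)
        if m is not None: print(n,*[np.round(v,4) for v in fit([p],[m],n,q0,z)])
cv2.imwrite('pics/a12.png',np.vstack([np.hstack([cv2.resize(a,(400,400),interpolation=cv2.INTER_CUBIC) for a in (ps[1]['img'][210:290,400:480],ps[0]['img'][135:215,105:185])]),np.hstack([cv2.resize(a[:,:400],(400,200)) for a in (ps[1]['img'][180:380,100:500],ps[0]['img'][90:290,80:480])])])[:,:,::-1])
E
```

```text
t 46.4 pos [0.4989 0.0403 0.3288] tip z 0.1468 yaw 1.4605 grip 0.003 F [-0.  -0.1  0.7] tilt [0.0004 0.0004] q [ 0.3   0.08 -0.45  1.9   0.04  1.17 -0.27]
bank_orange [0.6474 0.3062 1.4716] 0.9338
bank_orange [0.6461 0.3034 1.4936] 0.8785
candle [ 0.6916 -0.0106  0.0193] 0.9217
candle [ 0.691  -0.0102  0.1368] 0.8767
remote [ 0.6395 -0.3009  1.7235] 0.9432
remote [ 0.6391 -0.3001  1.7247] 0.9463
figurine [0.7816 0.1604 0.0491] 0.7129
figurine [0.7797 0.161  0.0337] 0.7636
```

View pics/a12.png

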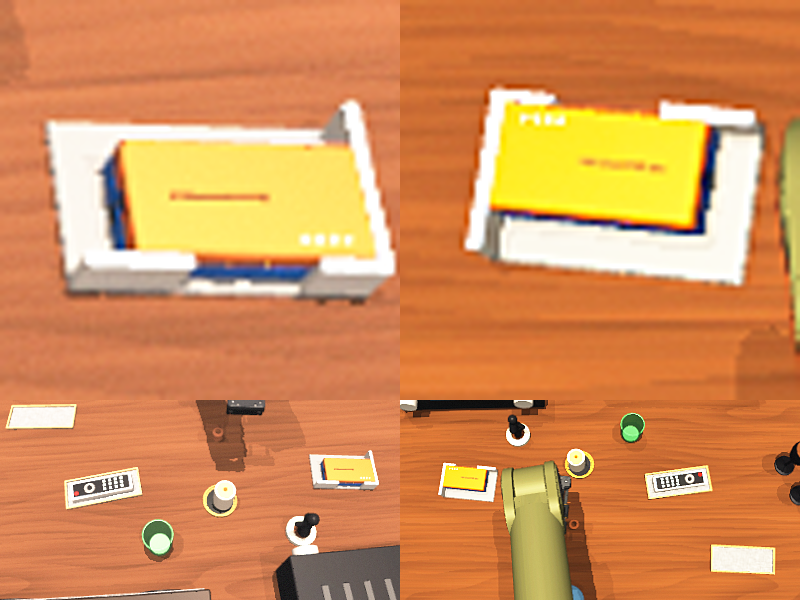

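Nothing visibly moved, so the stack was already snug. Handing in.

```bash
python3 -c "
from bench import *
print(close_job())"
```

```text
the job is handed in; nothing more can be done
None
```

The job is done and handed in at about 47 s on the robot's clock, inside the 106 s limit. I worked in the order asked.

- **Remote:** it lies face up inside the tray farthest from the base, about 1–2 mm off its centre.
- **Candle:** it stands upright in the brass dish, about 6 mm off centre but clear of the rim.
- **Power banks:** blue is underneath and orange on top, against both fences. A closed-finger push met firm contact at each fence (10 N end, 15 N side). The pictures showed no visible shift from that push.
- **Drinking glass and figurine:** both still stand where they were. The glass was measured before that last push and only checked by eye in the final pictures.

**Checks that disagreed:** the two cameras put the orange bank up to 3 mm and about 0.02 rad apart, both within about 3 mm of the white spot. That is too coarse to prove the banks touch the fences, so I relied on the contact forces for that. Several fits were poor because the arm hid part of the view. The figurine's fits scored only about 0.7, since only its foot was modelled. The blue bank, mostly hidden under the orange one, was not fitted again after stacking.

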